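Uncap a canister whose thread hand is unknown

TASK

At the bottle-cap sorting table, seat the small blue square canister, with its orange cap still on, flat and square in the pocket of the wooden holder, so that it cannot turn. Nobody knows which way this quarter-turn cap opens: try one way, and if it stops dead try the other, then lift the cap off while the canister stays seated. Finish still holding the cap in the gripper, level and still, straight above the canister and at least 5 cm higher than where it sat, and leave the other things on the table alone.

Things in the scene. Friction and masses are not known exactly. Their poses are not given: they have to be found in the camera images.
- canister: Blue plastic canister, upright: square body 52 x 52 mm in plan and 70 mm high with a flat shoulder; 97 mm high with its cap; 300 to 440 g, loose on the table at the start. Origin: centre of the underside; z up the neck, x and y square to the flat sides. It may sit in the pocket in any of the four square directions.
- cap: Orange ribbed round cap, 48 mm diameter, 26 mm high, 60 g; flat top with a white bar along its x axis and a black dot at the +x end. Origin: centre of its underside, which at the start sits 71 mm above the canister underside (1 mm above the shoulder); z up.
- neck (a point): Where the cap sits: on the canister axis, 71 mm above its underside. Quarter-turn closure, about 2 mm play. Turned the wrong way the cap stops dead after about 0.3 rad (play included); the right way it turns easily, lifts straight off from about 0.9 rad on, and meets a stop at about 1.15 rad where it still lifts off. Which way (clockwise or not) changes from start to start and cannot be seen.
- holder: Plywood holding block, 120 x 120 x 30 mm, fixed to the table, with a square pocket in its middle. Origin: centre of its underside, on the table; x and y square to its sides and to the pocket's sides.
- pocket (a point): Centre of the pocket's floor, 8 mm above the table, axes as the holder. The pocket is 56 x 56 mm, 22 mm deep, its mouth 30 mm above the table with a 3 mm chamfer. A canister in it can turn only about 0.08 rad either way.
- jar: Bystander: closed white jar with a red lid, 60 mm diameter, 95 mm high, origin at its underside.
- blue_lid: Bystander: flat blue square lid, 130 x 130 x 12 mm, origin at its underside.
- white_lid: Bystander: white round lid, 84 mm diameter, 12 mm high, origin at its underside.
- purple_lid: Bystander: purple round lid, 100 mm diameter, 12 mm high, origin at its underside.
- red_cap: Bystander: red bottle cap, 38 mm diameter, 15 mm high, origin at its underside.
- green_cap: Bystander: green bottle cap, 34 mm diameter, 14 mm high, origin at its underside.
- tub: Bystander: open yellow plastic bowl, 110 mm diameter, 70 mm high, origin at its underside.
There are look-alikes about, which are no part of the job. Of the things like the canister, leave any that is yellow; of the rest the larger one is meant.

How it is judged (in metres and radians):
On the way, in this order (a step that is already met when the one before it is completed fails the run):
1. the canister sits flat and square on the pocket's floor with its cap still on (horizontal distance between canister and pocket below 0.005 m and z of canister in the frame of pocket between -0.003 and 0.003 m and angle between canister's own z axis and vertical below 0.05 rad and (angle between the x axis of canister and the x axis of holder, either way round below 0.12 rad or angle between the x axis of canister and the y axis of holder, either way round below 0.12 rad) and z of cap in the frame of canister below 0.076 m), for 0.2 s.
2. the cap is lifted off the neck while the canister stays seated (horizontal distance between canister and pocket below 0.005 m and z of canister in the frame of pocket between -0.003 and 0.003 m and angle between canister's own z axis and vertical below 0.05 rad and (angle between the x axis of canister and the x axis of holder, either way round below 0.12 rad or angle between the x axis of canister and the y axis of holder, either way round below 0.12 rad) and z of cap in the frame of canister above 0.09 m), for 0.1 s.
At the end, for the whole second after the job is handed in: Holding: cap in the fingers (over 1 N), still, level within 0.3 rad, at least 47 mm higher than where it sat and within 30 mm of straight above the canister; canister untouched, on the pocket floor (3 mm height, 5 mm sideways, 0.05 rad tilt), square within 0.12 rad (horizontal distance between canister and pocket below 0.005 m and z of canister in the frame of pocket between -0.003 and 0.003 m and angle between canister's own z axis and vertical below 0.05 rad and (angle between the x axis of canister and the x axis of holder, either way round below 0.12 rad or angle between the x axis of canister and the y axis of holder, either way round below 0.12 rad) and z of cap in the frame of canister above 0.118 m and horizontal distance between cap and canister below 0.03 m and angle between cap's own z axis and vertical below 0.3 rad and contact force between the fingers and cap above 1 N and contact force between each of cap, the arm, the fingers and canister below 0.05 N and linear speed of each of cap, canister below 0.02 m/s); the arm keeps its last pose, push and grip.
It fails at once if a bystander is shifted by more than 30 mm (distance of any of jar, blue_lid, white_lid, purple_lid, red_cap, green_cap, tub from where it was at the start of the episode above 0.03 m).
It fails at once if the canister is tipped over (angle between canister's own z axis and vertical above 0.6 rad).
It also fails if it takes over 72 s, if anything falls off the work surface, if the arm or the gripper's body presses on something with over 40 N, if the wrist force passes 120 N, or if a joint passes its speed limit or range.

ROBOT

A 6-joint arm with a two-finger parallel gripper is mounted at the origin on the work surface. World frame = base frame: x ahead of the robot, y to its left, z up, the work surface at z = 0. Lengths are in m, angles in degrees, forces in N, time in s.
With the tool pointing down it reaches from about 0.275 to 0.725 m from the base axis. Payload 5.6 kg.
Tool frame: the origin (TCP) lies midway between the tips of the shut fingers; the grasp point (between the pads) lies 19 mm behind it; z points along the fingers, y is the line along which they close (so a half turn about z gives the same grasp; the last joint's range is limited). The gripper opens to 85 mm and grips with 20 to 120 N. Pads are 22 mm wide; open, the fingers measure 114 mm over their backs; the gripper's body (76 mm by 85 mm) begins 54 mm behind the grasp point. The pads swing forward as they close: fully open they stand 13 mm farther back than shut.
Start: joints at [-51.876, 14.616, 6.199, 0, -81.583, -16.306], TCP at [0.204, -0.511, 0.231] pointing down, gripper open.
Joint ranges: [-168.99, 168.99], [-69.2, 112.95], [-62.41, 85.93], [-164.36, 98.24], [-168.68, -3.75], [-174.98, 174.98]. Speed limits (degrees/s): [147.25, 147.25, 180, 180, 180, 180].

INTERFACE

Orientations are given as a 3x3 rotation matrix whose columns are the frame's x, y, z axes.
In Python, from station import env gives the robot as it stands.
- The arm moves only by the tool send_rows, never from a script. Its argument "plan" is a list of rows, each an object of numbers: "x", "y", "z": the shift along the tool's x, y, z normalised to -1 to 1, where 1 is 0.5 m; "rx", "ry", "rz": the turn, a rotation vector about the tool's x, y, z normalised to -1 to 1, where 1 is 45 degrees; "hand": the closure, from -1 (fully open) to 1 (shut), so that 0 is half open. In form: [{"x": .., "y": .., "z": .., "rx": .., "ry": .., "rz": .., "hand": ..}, ...]. A call has 1 to 20 rows; each row is the pose to reach, as a shift and turn from the pose commanded when the call began, along the tool's axes at that moment; what a row does not reach only later rows make up. A row lasts 1/8 s, in which the tool goes at most 62.5 mm and 10.7 degrees, less where a joint would pass 70% of its speed; a pose out of reach is approached as far as the arm can. A call with a number of a shift or a turn outside -1 to 1 is refused whole. A call with a gripper value outside its range is refused whole. The fingers move at their own pace and stop on an object; "force" is the grip in N (left out, the last holds). Time passes only in rows, so rows that repeat a pose let the fingers close. It gives the time, the measured TCP pose, the force, the opening and the grip force at its end, in the units of the state.
- env.get_state(): the state, without advancing time (a new reading comes with each control period).
- env.capture(name): name is "side" or "top" or "wrist"; returns a dict with "img" (420x560x3 uint8, red, green, blue), "K" (3x3 intrinsics, pixels), "T" (4x4, takes a point from camera to world coordinates). Camera axes: x right, y down, z forward; pixel columns grow to the right and rows downward; lengths in m; the calibration is good to about 2 mm. A picture is of the moment at which its call begins. There is no depth.
- env.sign_off(): hands the job in; it is judged then, once.
Trained networks look in the newest picture that a camera, given by its name, has taken for a name from the list of things; names that differ only in an ending like _2 or _b are one class to them, and where a whole thing is asked for, a point or a joint stands for the part that bears it (a point fixed in the world has none). Each returns a list of dicts, best first, with "conf" (0 to 1); they miss things now and then, are a little off and sometimes report something else, mostly with a low value. They report only what shows in the picture. A call takes as long as a camera call. They do not tell look-alikes from the thing itself.
- env.look_for(camera, target): "bbox" ([left, top, right, bottom] in pixels, round what is visible of it).
The state is a dict: "time_s": time; "qpos": joint angles; "qvel": joint speeds; "effort": joint torques, N m; "ee_pos": TCP position; "ee_rot": TCP orientation; "ft_force": force on the tool from outside, world axes, zero at the start; "ft_torque": the same for the moment, N m; "gripper_width": finger opening in m; "grasp_force": force on a finger pad.
Only numpy, scipy, OpenCV 4.12 (cv2) and the standard library are available. Lean on these libraries where they do the work, as an engineer would, in place of code of your own. Each camera call takes 0.05 s, during which the arm holds its last target. There are 200 camera calls.

## Working session

There is one attempt and no reset: what is moved stays moved. The work goes in short steps, Python scripts to look and compute and a tool call to move; the robot and the scene stay as the last step left them, time stands still between calls to the robot, and variables do not carry over. Pictures are saved under pics/ and viewed, at most 10 in all, crops included, and the job is handed in when it is done.

Besides the shell and the picture viewer there is one more tool, called as a command line: name --argument value ..., lists and objects as JSON in quotes. send_rows: Moves the arm, as the interface text tells. Scaled input: -1 to 1 covers 0.5 m each way for a shift and 45 degrees each way for a turn. Its arguments: {"type":"object","properties":{"plan":{"type":"array"},"force":{"type":"number"}},"required":["plan"]}

```bash
mkdir -p pics; cat > h.py <<'E'
import numpy as np, cv2
from station import env
def cap(n,f=None):
    c=env.capture(n)
    if f: cv2.imwrite('pics/'+f,c['img'][:,:,::-1])
    return c
def ray(c,u,v,z):
    K,T=c['K'],c['T']
    d=T[:3,:3]@np.linalg.solve(K,[u,v,1]); o=T[:3,3]
    return o+d*(z-o[2])/d[2]
def proj(c,p):
    q=np.linalg.inv(c['T'])@np.append(p,1); q=c['K']@q[:3]; return q[:2]/q[2]
E
python3 - <<'E'
from h import *
t=cap('top','t0.png'); s=cap('side','s0.png')
np.set_printoptions(precision=3,suppress=True)
print(t['T'],t['K'][0],s['T'])
for cam in('top','side'):
  for n in('canister','cap','holder'):
    print(cam,n,[(np.round(d['bbox']).tolist(),round(d['conf'],2)) for d in env.look_for(cam,n)])
st=env.get_state();print(st['ee_pos'],st['ee_rot'],st['gripper_width'],st['time_s'])
E
```

```text
[[-0.007 -0.998  0.055  0.44 ]
 [-1.     0.006 -0.008  0.026]
 [ 0.008 -0.055 -0.998  1.291]
 [ 0.     0.     0.     1.   ]] [461.11    0.    269.114] [[-0.945 -0.235  0.226  0.3  ]
 [-0.326  0.649 -0.688  0.674]
 [ 0.015 -0.724 -0.69   0.742]
 [ 0.     0.     0.     1.   ]]
top canister [([399.0, 182.0, 421.0, 202.0], 0.68), ([377.0, 150.0, 404.0, 178.0], 0.67), ([368.0, 200.0, 393.0, 218.0], 0.6)]
top cap [([375.0, 202.0, 397.0, 216.0], 0.86), ([180.0, 167.0, 224.0, 211.0], 0.47)]
top holder [([180.0, 165.0, 227.0, 210.0], 0.78)]
side canister [([270.0, 132.0, 294.0, 162.0], 0.96), ([304.0, 147.0, 324.0, 173.0], 0.78), ([299.0, 136.0, 313.0, 151.0], 0.65)]
side cap [([305.0, 138.0, 323.0, 153.0], 0.73)]
side holder [([196.0, 249.0, 265.0, 313.0], 0.71)]
[ 0.204 -0.511  0.231] [[-0.928 -0.372 -0.   ]
 [-0.372  0.928  0.   ]
 [-0.     0.    -1.   ]] 0.08596947823995597 0.4
```

View pics/t0.png

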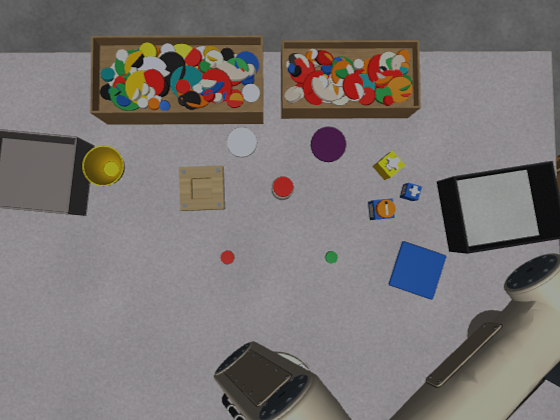

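View pics/s0.png

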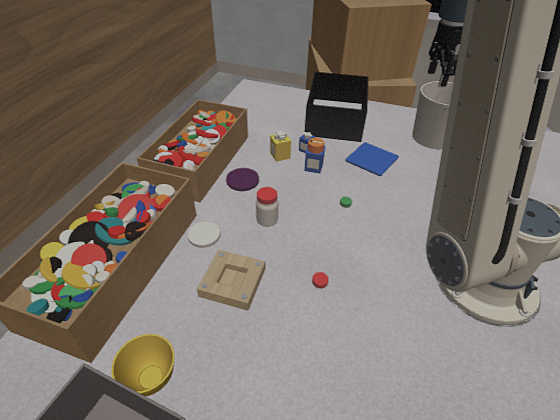

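The look-alikes in the top view are the yellow canister at (390,165), the small blue one with a blue/white cap at (411,191), and the larger blue one with the orange cap at (382,209). I choose the last. The holder is at (202,188), and in the side view the target is at (314,156). Next is a close crop to check the choice.

```bash
python3 - <<'E'
from h import *
np.set_printoptions(precision=4,suppress=True)
t=cap('top'); s=cap('side'); 
im=t['img'];a=cv2.resize(im[145:225,360:430],None,fx=5.7,fy=7,interpolation=cv2.INTER_CUBIC)
a=cv2.resize(im[145:225,360:430],(350,400),interpolation=cv2.INTER_CUBIC); b=cv2.resize(im[155:220,170:235],(400,400),interpolation=cv2.INTER_CUBIC)
cv2.imwrite('pics/c1.png',np.hstack([a,b])[:,:,::-1])
hsv=cv2.cvtColor(im,cv2.COLOR_RGB2HSV)
def blob(hsv,lo,hi,box):
    l,u,r,d=box; m=np.zeros(hsv.shape[:2],np.uint8); m[u:d,l:r]=cv2.inRange(hsv,lo,hi)[u:d,l:r]
    n,lab,st,ce=cv2.connectedComponentsWithStats(m); k=1+np.argmax(st[1:,4]); return lab==k,ce[k],st[k]
m,c,st=blob(hsv,(5,120,90),(20,255,255),(360,190,405,225));print('orange top',c,st,ray(t,*c,.095))
hs=cv2.cvtColor(s['img'],cv2.COLOR_RGB2HSV)
m2,c2,st2=blob(hs,(5,120,90),(20,255,255),(295,130,335,175));print('orange side',c2,st2,ray(s,*c2,.088))
m,c,st=blob(hsv,(8,40,60),(30,255,255),(170,155,235,220)); r=cv2.minAreaRect(np.argwhere(m)[:,::-1].astype(np.float32)); print(r)
P=np.array([ray(t,*q,.03) for q in cv2.boxPoints(r)]);print(P,P.mean(0),[np.linalg.norm(P[i]-P[i-1]) for i in range(4)])
m,c,st=blob(hsv,(100,90,40),(130,255,255),(360,195,400,222));print('blue',c,st)
E
```

```text
orange top [385.2158 208.4813] [376 200  20  18 241] [ 0.4975 -0.286   0.095 ]
orange side [315.4339 145.291 ] [308 138  16  15 189] [ 0.498  -0.2809  0.088 ]
((201.232421875, 187.8107147216797), (44.16468811035156, 44.44446563720703), 87.70938873291016)
[[0.6194 0.2647 0.03  ]
 [0.6236 0.1428 0.03  ]
 [0.5021 0.1381 0.03  ]
 [0.498  0.2594 0.03  ]] [0.5608 0.2012 0.03  ] [np.float64(0.12151839514315117), np.float64(0.12200558093087795), np.float64(0.1216310468561222), np.float64(0.12136225834280498)]
blue [375.1148 210.0082] [368 199  21  21 122]
```

View pics/c1.png

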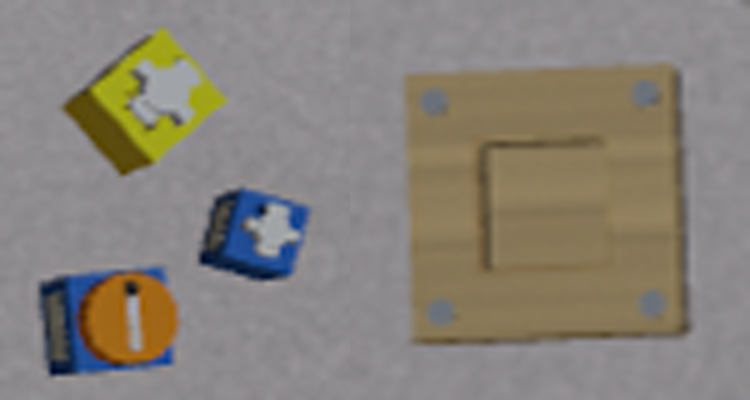

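The crop confirms the target: the blue square body with the orange cap and its white bar, next to the smaller blue and yellow look-alikes. The holder measures 121 mm, which fits the given 120 mm, with its centre at (0.561, 0.201) and yaw about 2°. Moving above the canister.

send_rows --plan '[{"x": -0.712, "y": 0.2, "z": 0, "rx": 0, "ry": 0, "rz": -1, "hand": -1}, {"x": -0.712, "y": 0.2, "z": 0, "rx": 0, "ry": 0, "rz": -1, "hand": -1}, {"x": -0.712, "y": 0.2, "z": 0, "rx": 0, "ry": 0, "rz": -1, "hand": -1}, {"x": -0.712, "y": 0.2, "z": 0, "rx": 0, "ry": 0, "rz": -1, "hand": -1}, {"x": -0.712, "y": 0.2, "z": 0, "rx": 0, "ry": 0, "rz": -1, "hand": -1}, {"x": -0.712, "y": 0.2, "z": 0, "rx": 0, "ry": 0, "rz": -1, "hand": -1}, {"x": -0.712, "y": 0.2, "z": 0, "rx": 0, "ry": 0, "rz": -1, "hand": -1}, {"x": -0.712, "y": 0.2, "z": 0, "rx": 0, "ry": 0, "rz": -1, "hand": -1}, {"x": -0.712, "y": 0.2, "z": 0, "rx": 0, "ry": 0, "rz": -1, "hand": -1}, {"x": -0.712, "y": 0.2, "z": 0, "rx": 0, "ry": 0, "rz": -1, "hand": -1}]'

```text
time_s: 1.75
ee_pos: [0.497, -0.2862, 0.2316]
ee_rot: [[-0.395, -0.919, 0.0], [-0.919, 0.395, -0.0], [0.0, -0.0, -1.0]]
ft_force: [0.4, 1.1, 0.4]
gripper_width: 0.0852
grasp_force: 0.0
```

send_rows --plan '[{"x": 0, "y": 0, "z": 0, "rx": 0, "ry": 0, "rz": -0.5, "hand": -1}, {"x": 0, "y": 0, "z": 0, "rx": 0, "ry": 0, "rz": -0.5, "hand": -1}, {"x": 0, "y": 0, "z": 0, "rx": 0, "ry": 0, "rz": -0.5, "hand": -1}, {"x": 0, "y": 0, "z": 0, "rx": 0, "ry": 0, "rz": -0.5, "hand": -1}]'

```text
time_s: 2.25
ee_pos: [0.4975, -0.2857, 0.2314]
ee_rot: [[-0.016, -1.0, 0.0], [-1.0, 0.016, -0.0], [0.0, -0.0, -1.0]]
ft_force: [0.7, 0.1, -0.6]
gripper_width: 0.0853
grasp_force: 0.0
```

```bash
python3 - <<'E'
from h import *
np.set_printoptions(precision=4,suppress=True)
w=cap('wrist','w1.png');print(w['T'],w['K'])
st=env.get_state();print(st['ee_pos'],st['ee_rot'],st['qpos'],st['time_s'])
print(proj(w,[.4975,-.285,.097]))
E
```

```text
[[-0.9999  0.0145  0.005   0.4966]
 [ 0.0153  0.9605  0.278  -0.3555]
 [-0.0008  0.278  -0.9606  0.3746]
 [ 0.      0.      0.      1.    ]] [[339.296    0.     278.7893]
 [  0.     339.296  205.5776]
 [  0.       0.       1.    ]]
[ 0.4976 -0.2857  0.2314] [[-0.0152 -0.9999  0.0001]
 [-0.9999  0.0152 -0.    ]
 [ 0.     -0.0001 -1.    ]] [-14.2496  17.3309   9.9048  -0.0001 -82.5679  13.3765] 2.3
[279.2338 194.3948]
```

View pics/w1.png

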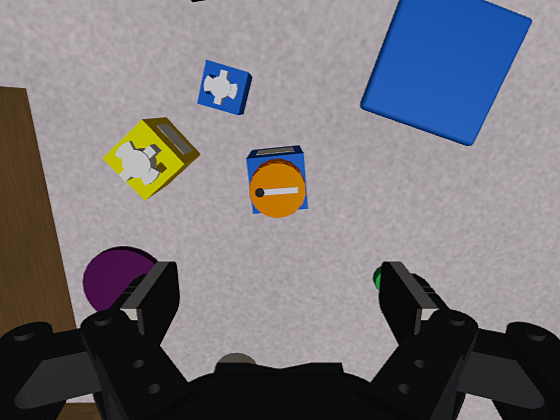

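The wrist view shows the target at (278,188) with no obstacle in the finger paths. The small blue one is at (225,87) and the yellow one at (150,158). Measuring its centre and yaw.

```bash
python3 - <<'E'
from h import *
np.set_printoptions(precision=4,suppress=True)
w=cap('wrist');im=w['img'];hsv=cv2.cvtColor(im,cv2.COLOR_RGB2HSV)
m=cv2.inRange(hsv,(5,120,90),(20,255,255));n,l,s,c=cv2.connectedComponentsWithStats(m);k=1+np.argmax(s[1:,4]);print(s[k],c[k])
cnt=cv2.findContours((l==k).astype(np.uint8),0,2)[0][0];b=cv2.boundingRect(cnt)
print('cap width mm at .097',[ray(w,u,190,.097)[0] for u in(b[0],b[0]+b[2])])
# lower rim of ellipse = top disc; centre row from bottom row - r
pts=cnt[:,0,:].astype(np.float32); pts=pts[pts[:,1]>190]
P=np.array([ray(w,u+.5*0,v,.097) for u,v in pts])[:,:2]
A=np.c_[2*P,np.ones(len(P))];x=np.linalg.lstsq(A,(P**2).sum(1),rcond=None)[0];print('circle',x[:2],np.sqrt(x[2]+x[:2]@x[:2]))
# body silhouette
mb=cv2.inRange(hsv,(100,90,40),(130,255,255)); mb[:,:235]=0;mb[:,320:]=0;mb[:135]=0;mb[225:]=0
for nm,sd in(('L',0),('R',1)):
  q=[]
  for v in range(160,211):
    u=np.where(mb[v])[0]
    if len(u): q.append((u[-1]+.5 if sd else u[0]-.5,v))
  Q=np.array([ray(w,*p,.07) for p in q if 1])
  f=np.polyfit(Q[:,1],Q[:,0],1);print(nm,f,np.polyval(f,-.285),np.degrees(np.arctan(f[0])),np.std(Q[:,0]-np.polyval(f,Q[:,1])))
q=[(u,np.where(mb[:,u])[0].max()+.5) for u in list(range(255,262))+list(range(296,305))]
Q=np.array([ray(w,*p,.07) for p in q]);f=np.polyfit(Q[:,0],Q[:,1],1);print('front',f,np.degrees(np.arctan(f[0])),np.polyval(f,.4975),Q[:,:2])
E
```

```text
[ 249  159   57   59 2230] [277.3641 188.6561]
cap width mm at .097 [np.float64(0.5229112264548784), np.float64(0.4750116902267354)]
circle [ 0.4992 -0.2881] 0.02304828995546248
L [-0.6053  0.3373] 0.5098273714743121 -31.188167079446664 0.021214502298084362
R [0.032  0.4843] 0.47516149960346465 1.8331287099212223 0.009482405559548601
front [ 0.3181 -0.4286] 17.64694782808197 -0.2703231120326142 [[ 0.5207 -0.2599]
 [ 0.5198 -0.2599]
 [ 0.5188 -0.2608]
 [ 0.5179 -0.2608]
 [ 0.5169 -0.2608]
 [ 0.516  -0.2608]
 [ 0.5146 -0.2763]
 [ 0.4821 -0.3048]
 [ 0.4812 -0.3038]
 [ 0.4803 -0.3029]
 [ 0.4793 -0.2632]
 [ 0.4784 -0.2642]
 [ 0.4775 -0.2641]
 [ 0.4765 -0.2641]
 [ 0.4756 -0.2641]
 [ 0.4746 -0.2641]]
```

send_rows --plan '[{"x": 0.005, "y": -0.003, "z": 0.05, "rx": 0, "ry": 0, "rz": -0.13, "hand": -1}, {"x": 0.005, "y": -0.003, "z": 0.15, "rx": 0, "ry": 0, "rz": -0.13, "hand": -1}, {"x": 0.005, "y": -0.003, "z": 0.25, "rx": 0, "ry": 0, "rz": -0.13, "hand": -1}, {"x": 0.005, "y": -0.003, "z": 0.32, "rx": 0, "ry": 0, "rz": -0.13, "hand": -1}, {"x": 0.005, "y": -0.003, "z": 0.37, "rx": 0, "ry": 0, "rz": -0.13, "hand": -1}, {"x": 0.005, "y": -0.003, "z": 0.395, "rx": 0, "ry": 0, "rz": -0.13, "hand": -1}, {"x": 0.005, "y": -0.003, "z": 0.395, "rx": 0, "ry": 0, "rz": -0.13, "hand": -1}, {"x": 0.005, "y": -0.003, "z": 0.395, "rx": 0, "ry": 0, "rz": -0.13, "hand": -1}]'

```text
time_s: 3.35
ee_pos: [0.5001, -0.2884, 0.035]
ee_rot: [[0.09, -0.996, 0.002], [-0.996, -0.09, -0.001], [0.001, -0.002, -1.0]]
ft_force: [-0.7, 0.5, -0.1]
gripper_width: 0.0858
grasp_force: 0.0
```

send_rows --plan '[{"x": 0, "y": 0, "z": 0, "rx": 0, "ry": 0, "rz": 0, "hand": 0.1}, {"x": 0, "y": 0, "z": 0, "rx": 0, "ry": 0, "rz": 0, "hand": 0.4}, {"x": 0, "y": 0, "z": 0, "rx": 0, "ry": 0, "rz": 0, "hand": 1}, {"x": 0, "y": 0, "z": 0, "rx": 0, "ry": 0, "rz": 0, "hand": 1}, {"x": 0, "y": 0, "z": 0, "rx": 0, "ry": 0, "rz": 0, "hand": 1}, {"x": 0, "y": 0, "z": 0, "rx": 0, "ry": 0, "rz": 0, "hand": 1}, {"x": 0, "y": 0, "z": 0, "rx": 0, "ry": 0, "rz": 0, "hand": 1}]' --force 50

```text
time_s: 4.22
ee_pos: [0.4991, -0.2884, 0.0352]
ee_rot: [[0.09, -0.996, 0.0], [-0.996, -0.09, -0.001], [0.001, -0.0, -1.0]]
ft_force: [-2.5, 1.1, 6.9]
gripper_width: 0.0514
grasp_force: 51.5
```

send_rows --plan '[{"x": 0, "y": 0, "z": -0.03, "rx": 0, "ry": 0, "rz": 0, "hand": 1}, {"x": 0, "y": 0, "z": -0.09, "rx": 0, "ry": 0, "rz": 0, "hand": 1}, {"x": 0, "y": 0, "z": -0.16, "rx": 0, "ry": 0, "rz": 0, "hand": 1}, {"x": 0, "y": 0, "z": -0.23, "rx": 0, "ry": 0, "rz": 0, "hand": 1}, {"x": 0, "y": 0, "z": -0.28, "rx": 0, "ry": 0, "rz": 0, "hand": 1}, {"x": -0.03, "y": -0.007, "z": -0.3, "rx": 0, "ry": 0, "rz": 0, "hand": 1}, {"x": -0.09, "y": -0.02, "z": -0.3, "rx": 0, "ry": 0, "rz": 0, "hand": 1}, {"x": -0.17, "y": -0.037, "z": -0.3, "rx": 0, "ry": 0, "rz": 0, "hand": 1}, {"x": -0.26, "y": -0.057, "z": -0.3, "rx": 0, "ry": 0, "rz": 0, "hand": 1}, {"x": -0.35, "y": -0.077, "z": -0.3, "rx": 0, "ry": 0, "rz": 0.02, "hand": 1}, {"x": -0.44, "y": -0.097, "z": -0.3, "rx": 0, "ry": 0, "rz": 0.03, "hand": 1}, {"x": -0.53, "y": -0.117, "z": -0.3, "rx": 0, "ry": 0, "rz": 0.04, "hand": 1}, {"x": -0.62, "y": -0.136, "z": -0.3, "rx": 0, "ry": 0, "rz": 0.05, "hand": 1}, {"x": -0.71, "y": -0.156, "z": -0.3, "rx": 0, "ry": 0, "rz": 0.067, "hand": 1}, {"x": -0.8, "y": -0.176, "z": -0.3, "rx": 0, "ry": 0, "rz": 0.067, "hand": 1}, {"x": -0.87, "y": -0.19, "z": -0.3, "rx": 0, "ry": 0, "rz": 0.067, "hand": 1}, {"x": -0.92, "y": -0.202, "z": -0.3, "rx": 0, "ry": 0, "rz": 0.067, "hand": 1}, {"x": -0.95, "y": -0.209, "z": -0.3, "rx": 0, "ry": 0, "rz": 0.067, "hand": 1}, {"x": -0.964, "y": -0.211, "z": -0.3, "rx": 0, "ry": 0, "rz": 0.067, "hand": 1}, {"x": -0.964, "y": -0.211, "z": -0.3, "rx": 0, "ry": 0, "rz": 0.067, "hand": 1}]'

```text
time_s: 6.72
ee_pos: [0.5608, 0.2012, 0.1837]
ee_rot: [[0.037, -0.999, -0.0], [-0.999, -0.037, -0.0], [0.0, 0.0, -1.0]]
ft_force: [0.4, -0.5, -4.9]
gripper_width: 0.0513
grasp_force: 51.0
```

```bash
python3 - <<'E'
from h import *
np.set_printoptions(precision=4,suppress=True)
w=cap('wrist','w2.png');t=cap('top');s=cap('side')
st=env.get_state();print(st['ee_pos'],st['ee_rot'],st['qpos'],st['time_s'],st['gripper_width'])
im=cv2.resize(s['img'][120:330,150:350],(400,420));cv2.imwrite('pics/m2.png',cv2.resize(np.hstack([w['img'][:,80:480],im]),(800,420))[:,:,::-1])
print(proj(w,[.5608,.2012,.03]))
E
```

```text
[0.5609 0.2007 0.1839] [[ 0.0366 -0.9993 -0.    ]
 [-0.9993 -0.0366 -0.0002]
 [ 0.0002  0.     -1.    ]] [ 34.7113  20.764    7.9251   0.007  -77.1673 -32.6174] 6.875 0.05154272004570386
[279.1643 188.3654]
```

View pics/m2.png

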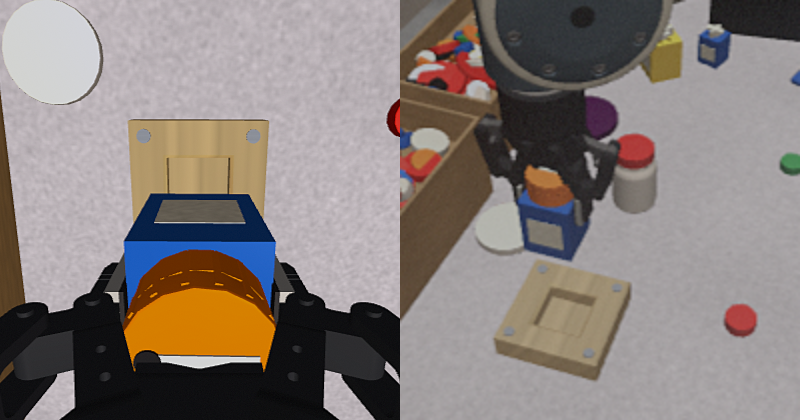

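The canister hangs upright. Its lower front edge is at about (218–346, 194), and the holder's far edge is at row 120 with the pocket edge at row 157. I'll measure both in the same picture.

```bash
cat >> h.py <<'E'
def edge(im,along,fixed,lo,hi):
    """strongest step along 'v' or 'u' for each fixed coordinate -> points"""
    g=cv2.GaussianBlur(im.astype(np.float32),(3,3),0); out=[]
    for f in fixed:
        p=g[lo:hi,f] if along=='v' else g[f,lo:hi]
        d=np.abs(np.diff(p,axis=0)).sum(1); k=int(np.argmax(d)); 
        s=slice(max(k-2,0),k+3); x=lo+.5+(d[s]*np.arange(len(d))[s]).sum()/d[s].sum()
        out.append((f,x) if along=='v' else (x,f))
    return np.array(out)
def wline(c,pts,z):
    P=np.array([ray(c,u,v,z)[:2] for u,v in pts]); m=np.median(P,0)
    vx,vy,x0,y0=cv2.fitLine(P.astype(np.float32),cv2.DIST_HUBER,0,1e-4,1e-5).ravel()
    return np.array([x0,y0]),np.degrees(np.arctan2(vy,vx))
E
python3 - <<'E'
from h import *
np.set_printoptions(precision=4,suppress=True)
w=cap('wrist');im=w['img'];zb=.184-.035
for n,a,f,lo,hi,z in [('holder far','v',range(215,345,5),110,130,.03),('holder L','u',range(128,185,4),203,219,.03),('holder R','u',range(128,185,4),338,354,.03),
 ('pocket far','v',range(255,302,4),150,164,.03),('pocket L','u',range(162,190,3),240,254,.03),('pocket R','u',range(162,190,3),302,316,.03),
 ('can bottom','v',range(225,342,6),186,202,zb),('can shoulder','v',list(range(212,250,4))+list(range(315,350,4)),234,248,zb+.07),('can L','u',range(244,262,3),198,212,zb+.07),('can R','u',range(244,262,3),346,362,zb+.07)]:
    print(n,wline(w,edge(im,a,f,lo,hi),z), np.median(edge(im,a,f,lo,hi),0))
E
```

```text
holder far (array([0.5752, 0.1412], dtype=float32), np.float32(1.8498017)) [277.5    119.7192]
holder L (array([0.623 , 0.1745], dtype=float32), np.float32(-88.093155)) [209.3445 156.    ]
holder R (array([0.5028, 0.1719], dtype=float32), np.float32(-88.03416)) [346.5317 156.    ]
pocket far (array([0.5607, 0.1726], dtype=float32), np.float32(3.6367297)) [277.     157.2943]
pocket L (array([0.5895, 0.1901], dtype=float32), np.float32(-89.15836)) [247.1783 175.5   ]
pocket R (array([0.536 , 0.1881], dtype=float32), np.float32(-89.01573)) [307.8302 175.5   ]
can bottom (array([0.5636, 0.1756], dtype=float32), np.float32(1.8461273)) [282.     193.4424]
can shoulder (array([0.5658, 0.1749], dtype=float32), np.float32(1.7140466)) [248.     241.0924]
can L (array([0.5882, 0.1797], dtype=float32), np.float32(77.40168)) [203.2569 251.5   ]
can R (array([0.5355, 0.1777], dtype=float32), np.float32(-77.14212)) [355.0883 251.5   ]
```

send_rows --plan '[{"x": 0.002, "y": -0.002, "z": 0.05, "rx": 0, "ry": 0, "rz": 0, "hand": 1}, {"x": 0.002, "y": -0.002, "z": 0.12, "rx": 0, "ry": 0, "rz": 0, "hand": 1}, {"x": 0.002, "y": -0.002, "z": 0.18, "rx": 0, "ry": 0, "rz": 0, "hand": 1}, {"x": 0.002, "y": -0.002, "z": 0.21, "rx": 0, "ry": 0, "rz": 0, "hand": 1}, {"x": 0.002, "y": -0.002, "z": 0.225, "rx": 0, "ry": 0, "rz": 0, "hand": 1}, {"x": 0.002, "y": -0.002, "z": 0.23, "rx": 0, "ry": 0, "rz": 0, "hand": 1}, {"x": 0.002, "y": -0.002, "z": 0.235, "rx": 0, "ry": 0, "rz": 0, "hand": 1}, {"x": 0.002, "y": -0.002, "z": 0.24, "rx": 0, "ry": 0, "rz": 0, "hand": 1}, {"x": 0.002, "y": -0.002, "z": 0.245, "rx": 0, "ry": 0, "rz": 0, "hand": 1}, {"x": 0.002, "y": -0.002, "z": 0.25, "rx": 0, "ry": 0, "rz": 0, "hand": 1}, {"x": 0.002, "y": -0.002, "z": 0.25, "rx": 0, "ry": 0, "rz": 0, "hand": 1}]'

```text
time_s: 8.3
ee_pos: [0.5618, 0.2006, 0.0585]
ee_rot: [[0.038, -0.999, -0.0], [-0.999, -0.038, -0.0], [0.0, 0.0, -1.0]]
ft_force: [-0.0, -0.4, -5.1]
gripper_width: 0.0512
grasp_force: 51.0
```

No contact so far, so the canister has entered cleanly. Lowering it to the floor.

send_rows --plan '[{"x": 0, "y": 0, "z": 0.008, "rx": 0, "ry": 0, "rz": 0, "hand": 1}, {"x": 0, "y": 0, "z": 0.016, "rx": 0, "ry": 0, "rz": 0, "hand": 1}, {"x": 0, "y": 0, "z": 0.022, "rx": 0, "ry": 0, "rz": 0, "hand": 1}, {"x": 0, "y": 0, "z": 0.026, "rx": 0, "ry": 0, "rz": 0, "hand": 1}, {"x": 0, "y": 0, "z": 0.029, "rx": 0, "ry": 0, "rz": 0, "hand": 1}, {"x": 0, "y": 0, "z": 0.029, "rx": 0, "ry": 0, "rz": 0, "hand": 1}, {"x": 0, "y": 0, "z": 0.029, "rx": 0, "ry": 0, "rz": 0, "hand": 1}]'

```text
time_s: 9.18
ee_pos: [0.562, 0.2007, 0.0444]
ee_rot: [[0.038, -0.999, 0.0], [-0.999, -0.038, 0.0], [-0.0, -0.0, -1.0]]
ft_force: [0.6, -0.4, -3.8]
gripper_width: 0.051
grasp_force: 51.1
```

send_rows --plan '[{"x": 0, "y": 0, "z": 0.002, "rx": 0, "ry": 0, "rz": 0, "hand": 1}, {"x": 0, "y": 0, "z": 0.003, "rx": 0, "ry": 0, "rz": 0, "hand": 1}, {"x": 0, "y": 0, "z": 0.003, "rx": 0, "ry": 0, "rz": 0, "hand": 1}]'

```text
time_s: 9.55
ee_pos: [0.562, 0.2007, 0.0432]
ee_rot: [[0.038, -0.999, 0.0], [-0.999, -0.038, 0.0], [-0.0, -0.0, -1.0]]
ft_force: [-2.0, 0.3, -0.6]
gripper_width: 0.0514
grasp_force: 51.6
```

send_rows --plan '[{"x": 0, "y": 0, "z": 0, "rx": 0, "ry": 0, "rz": 0, "hand": -0.3}, {"x": 0, "y": 0, "z": 0, "rx": 0, "ry": 0, "rz": 0, "hand": -0.6}, {"x": 0, "y": 0, "z": 0, "rx": 0, "ry": 0, "rz": 0, "hand": -1}, {"x": 0, "y": 0, "z": 0, "rx": 0, "ry": 0, "rz": 0, "hand": -1}, {"x": 0, "y": 0, "z": 0, "rx": 0, "ry": 0, "rz": 0, "hand": -1}, {"x": 0, "y": 0, "z": -0.05, "rx": 0, "ry": 0, "rz": 0, "hand": -1}, {"x": 0, "y": 0, "z": -0.12, "rx": 0, "ry": 0, "rz": 0, "hand": -1}, {"x": 0, "y": 0, "z": -0.2, "rx": 0, "ry": 0, "rz": 0, "hand": -1}, {"x": 0, "y": 0, "z": -0.26, "rx": 0, "ry": 0, "rz": 0, "hand": -1}, {"x": 0, "y": 0, "z": -0.28, "rx": 0, "ry": 0, "rz": 0, "hand": -1}, {"x": 0, "y": 0, "z": -0.28, "rx": 0, "ry": 0, "rz": 0, "hand": -1}]'

```text
time_s: 10.92
ee_pos: [0.5619, 0.2008, 0.1827]
ee_rot: [[0.037, -0.999, 0.0], [-0.999, -0.037, 0.001], [-0.001, -0.0, -1.0]]
ft_force: [-0.2, 0.1, -0.8]
gripper_width: 0.0854
grasp_force: 0.0
```

```bash
python3 - <<'E'
from h import *
np.set_printoptions(precision=4,suppress=True)
w=cap('wrist','w3.png');t=cap('top');s=cap('side')
st=env.get_state();print(st['ee_pos'],st['time_s'])
im=cv2.resize(s['img'][180:330,170:313],(400,420),interpolation=cv2.INTER_CUBIC);cv2.imwrite('pics/m3.png',np.hstack([w['img'][:,80:480],im])[:,:,::-1])
hsv=cv2.cvtColor(w['img'],cv2.COLOR_RGB2HSV)
m=cv2.inRange(hsv,(5,150,90),(18,255,255));n,l,ss,c=cv2.connectedComponentsWithStats(m);k=1+np.argmax(ss[1:,4]);print(ss[k],c[k])
for p in([.562,.2007,.105],[.562,.2007,.107],[.562,.2247,.105],[.562,.1747,.078]):print(p,proj(w,p))
E
```

```text
[0.5612 0.2003 0.1811] 11.075
[ 244  178   71   69 2314] [272.1193 215.1716]
[0.562, 0.2007, 0.105] [279.1251 213.748 ]
[0.562, 0.2007, 0.107] [279.1258 214.6396]
[0.562, 0.2247, 0.105] [277.8219 246.3299]
[0.562, 0.1747, 0.078] [280.4604 169.1007]
```

View pics/m3.png

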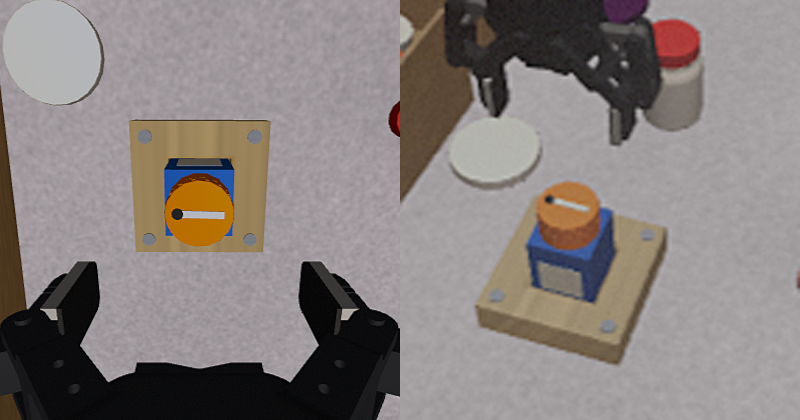

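The canister is seated flat and square, and the cap top is at (279,213) as projected. Gripping the cap next.

send_rows --plan '[{"x": 0, "y": 0, "z": 0.06, "rx": 0, "ry": 0, "rz": 0, "hand": -1}, {"x": 0, "y": 0, "z": 0.13, "rx": 0, "ry": 0, "rz": 0, "hand": -1}, {"x": 0, "y": 0, "z": 0.18, "rx": 0, "ry": 0, "rz": 0, "hand": -1}, {"x": 0, "y": 0, "z": 0.207, "rx": 0, "ry": 0, "rz": 0, "hand": -1}, {"x": 0, "y": 0, "z": 0.207, "rx": 0, "ry": 0, "rz": 0, "hand": -1}, {"x": 0, "y": 0, "z": 0.207, "rx": 0, "ry": 0, "rz": 0, "hand": -1}, {"x": 0, "y": 0, "z": 0.207, "rx": 0, "ry": 0, "rz": 0, "hand": 0}, {"x": 0, "y": 0, "z": 0.207, "rx": 0, "ry": 0, "rz": 0, "hand": 0.3}, {"x": 0, "y": 0, "z": 0.207, "rx": 0, "ry": 0, "rz": 0, "hand": 1}, {"x": 0, "y": 0, "z": 0.207, "rx": 0, "ry": 0, "rz": 0, "hand": 1}, {"x": 0, "y": 0, "z": 0.207, "rx": 0, "ry": 0, "rz": 0, "hand": 1}, {"x": 0, "y": 0, "z": 0.207, "rx": 0, "ry": 0, "rz": 0, "hand": 1}, {"x": 0, "y": 0, "z": 0.207, "rx": 0, "ry": 0, "rz": 0, "hand": 1}]' --force 40

```text
time_s: 12.7
ee_pos: [0.5624, 0.2008, 0.0801]
ee_rot: [[0.038, -0.999, 0.001], [-0.999, -0.038, 0.0], [-0.0, -0.001, -1.0]]
ft_force: [-0.8, -0.9, 4.7]
gripper_width: 0.0463
grasp_force: 41.3
```

```bash
python3 - <<'E'
from h import *
st=env.get_state()
for k in('ft_force','ft_torque','qpos','ee_pos'):print(k,np.round(st[k],3))
E
```

```text
ft_force [-0.814 -0.894  4.711]
ft_torque [-0.015  0.282  0.022]
qpos [ 3.4647e+01  2.4716e+01 -1.8160e+00  2.8000e-02 -6.3383e+01 -3.2493e+01]
ee_pos [0.562 0.201 0.08 ]
```

send_rows --plan '[{"x": 0, "y": 0, "z": 0, "rx": 0, "ry": 0, "rz": 0.08, "hand": 1}, {"x": 0, "y": 0, "z": 0, "rx": 0, "ry": 0, "rz": 0.16, "hand": 1}, {"x": 0, "y": 0, "z": 0, "rx": 0, "ry": 0, "rz": 0.24, "hand": 1}, {"x": 0, "y": 0, "z": 0, "rx": 0, "ry": 0, "rz": 0.32, "hand": 1}, {"x": 0, "y": 0, "z": 0, "rx": 0, "ry": 0, "rz": 0.4, "hand": 1}, {"x": 0, "y": 0, "z": 0, "rx": 0, "ry": 0, "rz": 0.48, "hand": 1}, {"x": 0, "y": 0, "z": 0, "rx": 0, "ry": 0, "rz": 0.52, "hand": 1}, {"x": 0, "y": 0, "z": 0, "rx": 0, "ry": 0, "rz": 0.52, "hand": 1}]'

```text
time_s: 13.7
ee_pos: [0.5631, 0.202, 0.0803]
ee_rot: [[-0.362, -0.932, 0.003], [-0.932, 0.362, 0.002], [-0.003, -0.002, -1.0]]
ft_force: [0.2, 4.1, 4.5]
gripper_width: 0.0464
grasp_force: 41.3
```

```bash
python3 - <<'E'
from h import *
st=env.get_state()
for k in('ft_force','ft_torque','qpos','ee_pos','ee_rot'):print(k,np.round(st[k],3))
E
```

```text
ft_force [0.192 4.079 4.53 ]
ft_torque [ 1.499 -0.444  0.342]
qpos [ 3.4684e+01  2.4725e+01 -1.7540e+00 -8.0000e-03 -6.3290e+01 -5.5874e+01]
ee_pos [0.563 0.202 0.08 ]
ee_rot [[-0.362 -0.932  0.003]
 [-0.932  0.362  0.002]
 [-0.003 -0.002 -1.   ]]
```

send_rows --plan '[{"x": 0, "y": 0, "z": 0, "rx": 0, "ry": 0, "rz": 0.07, "hand": 1}, {"x": 0, "y": 0, "z": 0, "rx": 0, "ry": 0, "rz": 0.14, "hand": 1}, {"x": 0, "y": 0, "z": 0, "rx": 0, "ry": 0, "rz": 0.2, "hand": 1}, {"x": 0, "y": 0, "z": 0, "rx": 0, "ry": 0, "rz": 0.2, "hand": 1}]'

```text
time_s: 14.2
ee_pos: [0.5629, 0.2016, 0.0805]
ee_rot: [[-0.502, -0.865, 0.003], [-0.865, 0.502, 0.001], [-0.003, -0.002, -1.0]]
ft_force: [-0.7, 3.7, 7.0]
gripper_width: 0.0468
grasp_force: 41.8
```

```bash
python3 - <<'E'
from h import *
st=env.get_state()
for k in('ft_force','ft_torque','qpos','ee_pos','ee_rot'):print(k,np.round(st[k],3))
w=cap('wrist');s=cap('side')
a=cv2.resize(s['img'][180:330,170:313],(400,420),interpolation=cv2.INTER_CUBIC)
cv2.imwrite('pics/m4.png',np.hstack([w['img'][:,80:480],a])[:,:,::-1])
E
```

```text
ft_force [-0.659  3.662  7.032]
ft_torque [ 1.104 -0.111  0.877]
qpos [ 3.4690e+01  2.4708e+01 -1.7760e+00  3.3000e-02 -6.3342e+01 -6.4838e+01]
ee_pos [0.563 0.202 0.08 ]
ee_rot [[-0.502 -0.865  0.003]
 [-0.865  0.502  0.001]
 [-0.003 -0.002 -1.   ]]
```

View pics/m4.png

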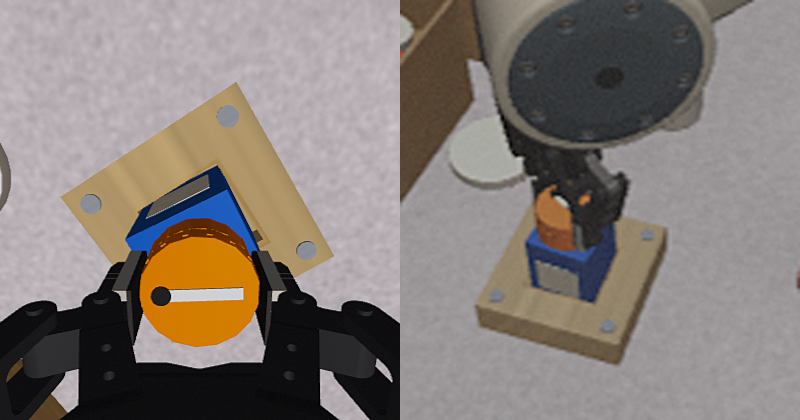

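The cap's bar is visible between the fingers at (161–243, 295) and has stayed level with them, so it may be turning with the gripper. I'll measure the bar and body angles in the world frame.

```bash
cat >> h.py <<'E'
def bar(w):
    hsv=cv2.cvtColor(w['img'],cv2.COLOR_RGB2HSV)
    m=cv2.inRange(hsv,(5,150,60),(20,255,255));n,l,s,c=cv2.connectedComponentsWithStats(m);k=1+np.argmax(s[1:,4])
    hull=np.zeros_like(m);cv2.fillConvexPoly(hull,cv2.convexHull(np.argwhere(l==k)[:,::-1].astype(np.int32)),255)
    b=cv2.erode(hull,np.ones((5,5)))&cv2.inRange(hsv,(0,0,120),(180,90,255))
    n,l,s,c=cv2.connectedComponentsWithStats(b);k=1+np.argmax(s[1:,4]);p=np.argwhere(l==k)[:,::-1]
    P=np.array([ray(w,*q,.105)[:2] for q in p]).astype(np.float32)
    vx,vy,_,_=cv2.fitLine(P,cv2.DIST_L2,0,.01,.01).ravel();return np.degrees(np.arctan2(vy,vx))%180,len(p)
E
python3 - <<'E'
from h import *
im=cv2.imread('pics/w3.png')[:,:,::-1]
w=cap('wrist');T0=w['T'];print('now',bar(w))
g=w['img']
# body shoulder edge at left: strongest edge line between approx (208,238) and (300,200)
for a,b,z,n in(((208,238),(303,190),.078,'shoulder'),((228,216),(286,178),None,'label'),((142,195),(317,83),.03,'holder')):
    print(n,[ray(w,*q,z or .06)[:2].round(4) for q in(a,b)])
R=env.get_state()['ee_rot'];
# before: same camera offset, tool yaw 182.2
import math
w0={'img':np.ascontiguousarray(im),'K':w['K']}
E0=np.array([[.037,-.999,0],[-.999,-.037,0],[0,0,-1.]]);T=np.eye(4);T[:3,:3]=E0@(R.T@T0[:3,:3]);T[:3,3]=np.array([.5619,.2008,.182])+E0@(R.T@(T0[:3,3]-env.get_state()['ee_pos']));w0['T']=T
print('before',bar(w0))
E
```

```text
now (np.float32(152.07326), 856)
shoulder [array([0.5848, 0.1749]), array([0.536 , 0.1769])]
label [array([0.5766, 0.1742]), array([0.5414, 0.1719])]
holder [array([0.6225, 0.1439]), array([0.5038, 0.1408])]Traceback (most recent call last):
  File "<stdin>", line 13, in <module>
  File "h.py", line 31, in bar
    n,l,s,c=cv2.connectedComponentsWithStats(b);k=1+np.argmax(s[1:,4]);p=np.argwhere(l==k)[:,::-1]
                                                    ~~~~~~~~~^^^^^^^^^
    return _wrapfunc(a, 'argmax', axis=axis, out=out, **kwds)
    return bound(*args, **kwds)
ValueError: attempt to get argmax of an empty sequence
```

send_rows --plan '[{"x": 0, "y": 0, "z": 0, "rx": 0, "ry": 0, "rz": 0.1, "hand": 1}, {"x": 0, "y": 0, "z": 0, "rx": 0, "ry": 0, "rz": 0.2, "hand": 1}, {"x": 0, "y": 0, "z": 0, "rx": 0, "ry": 0, "rz": 0.25, "hand": 1}, {"x": 0, "y": 0, "z": 0, "rx": 0, "ry": 0, "rz": 0.25, "hand": 1}]'

```text
time_s: 14.85
ee_pos: [0.5634, 0.2019, 0.0806]
ee_rot: [[-0.661, -0.751, 0.004], [-0.751, 0.661, 0.002], [-0.004, -0.002, -1.0]]
ft_force: [1.7, 3.4, 5.5]
gripper_width: 0.0463
grasp_force: 46.0
```

```bash
python3 - <<'E'
from h import *
st=env.get_state()
for k in('ft_force','ft_torque','ee_pos'):print(k,np.round(st[k],3))
R=st['ee_rot'];print('tool y yaw',np.degrees(np.arctan2(R[1][1],R[0][1]))%360)
w=cap('wrist','w5.png');print(bar(w))
E
```

```text
ft_force [1.68  3.4   5.453]
ft_torque [ 1.282 -0.629  0.949]
ee_pos [0.563 0.202 0.081]
tool y yaw 138.64483544539007
(np.float32(150.1161), 895)
```

The tool went on 11° while the cap moved only 2°, so it has stopped dead. That was the wrong way, and I'll now turn the other way.

send_rows --plan '[{"x": 0, "y": 0, "z": 0, "rx": 0, "ry": 0, "rz": -0.15, "hand": 1}, {"x": 0, "y": 0, "z": 0, "rx": 0, "ry": 0, "rz": -0.3, "hand": 1}, {"x": 0, "y": 0, "z": 0, "rx": 0, "ry": 0, "rz": -0.45, "hand": 1}, {"x": 0, "y": 0, "z": 0, "rx": 0, "ry": 0, "rz": -0.6, "hand": 1}, {"x": 0, "y": 0, "z": 0, "rx": 0, "ry": 0, "rz": -0.75, "hand": 1}, {"x": 0, "y": 0, "z": 0, "rx": 0, "ry": 0, "rz": -0.9, "hand": 1}, {"x": 0, "y": 0, "z": 0, "rx": 0, "ry": 0, "rz": -1, "hand": 1}, {"x": 0, "y": 0, "z": 0, "rx": 0, "ry": 0, "rz": -1, "hand": 1}]'

```text
time_s: 15.9
ee_pos: [0.5621, 0.2008, 0.0803]
ee_rot: [[0.062, -0.998, 0.001], [-0.998, -0.062, 0.0], [-0.0, -0.001, -1.0]]
ft_force: [-0.4, 1.6, 8.2]
gripper_width: 0.0465
grasp_force: 46.1
```

send_rows --plan '[{"x": 0, "y": 0, "z": 0, "rx": 0, "ry": 0, "rz": -0.15, "hand": 1}, {"x": 0, "y": 0, "z": 0, "rx": 0, "ry": 0, "rz": -0.3, "hand": 1}, {"x": 0, "y": 0, "z": 0, "rx": 0, "ry": 0, "rz": -0.45, "hand": 1}, {"x": 0, "y": 0, "z": 0, "rx": 0, "ry": 0, "rz": -0.6, "hand": 1}, {"x": 0, "y": 0, "z": 0, "rx": 0, "ry": 0, "rz": -0.75, "hand": 1}, {"x": 0, "y": 0, "z": 0, "rx": 0, "ry": 0, "rz": -0.9, "hand": 1}, {"x": 0, "y": 0, "z": 0, "rx": 0, "ry": 0, "rz": -1, "hand": 1}, {"x": 0, "y": 0, "z": 0, "rx": 0, "ry": 0, "rz": -1, "hand": 1}]'

```text
time_s: 16.9
ee_pos: [0.562, 0.2005, 0.0802]
ee_rot: [[0.75, -0.662, 0.001], [-0.662, -0.75, -0.0], [0.001, -0.0, -1.0]]
ft_force: [-1.7, 1.2, 9.0]
gripper_width: 0.0464
grasp_force: 46.2
```

```bash
python3 - <<'E'
from h import *
st=env.get_state()
for k in('ft_force','ft_torque','ee_pos'):print(k,np.round(st[k],3))
R=st['ee_rot'];print('tool y yaw',np.degrees(np.arctan2(R[1][1],R[0][1]))%360)
w=cap('wrist','w6.png');print(bar(w))
E
```

```text
ft_force [-1.746  1.201  9.037]
ft_torque [0.183 0.666 0.005]
ee_pos [0.562 0.2   0.08 ]
tool y yaw 228.56865084649976
(np.float32(59.292713), 907)
```

The cap follows easily: the bar has gone from 150° to 239°, with torque near 0. A little more turn, then lift slowly.

send_rows --plan '[{"x": 0, "y": 0, "z": 0, "rx": 0, "ry": 0, "rz": -0.05, "hand": 1}, {"x": 0, "y": 0, "z": 0, "rx": 0, "ry": 0, "rz": -0.1, "hand": 1}, {"x": 0, "y": 0, "z": -0.004, "rx": 0, "ry": 0, "rz": -0.1, "hand": 1}, {"x": 0, "y": 0, "z": -0.01, "rx": 0, "ry": 0, "rz": -0.1, "hand": 1}, {"x": 0, "y": 0, "z": -0.016, "rx": 0, "ry": 0, "rz": -0.1, "hand": 1}, {"x": 0, "y": 0, "z": -0.016, "rx": 0, "ry": 0, "rz": -0.1, "hand": 1}]'

```text
time_s: 17.7
ee_pos: [0.5615, 0.2004, 0.0871]
ee_rot: [[0.799, -0.602, -0.001], [-0.602, -0.799, -0.0], [-0.001, 0.001, -1.0]]
ft_force: [0.4, -0.3, 0.3]
gripper_width: 0.0467
grasp_force: 45.4
```

The wrist force shows no canister weight, so the cap is coming off alone.

send_rows --plan '[{"x": 0, "y": 0, "z": -0.01, "rx": 0, "ry": 0, "rz": 0, "hand": 1}, {"x": 0, "y": 0, "z": -0.02, "rx": 0, "ry": 0, "rz": 0, "hand": 1}, {"x": 0, "y": 0, "z": -0.035, "rx": 0, "ry": 0, "rz": 0, "hand": 1}, {"x": 0, "y": 0, "z": -0.055, "rx": 0, "ry": 0, "rz": 0, "hand": 1}, {"x": 0, "y": 0, "z": -0.08, "rx": 0, "ry": 0, "rz": 0, "hand": 1}, {"x": 0, "y": 0, "z": -0.105, "rx": 0, "ry": 0, "rz": 0, "hand": 1}, {"x": 0, "y": 0, "z": -0.12, "rx": 0, "ry": 0, "rz": 0, "hand": 1}, {"x": 0, "y": 0, "z": -0.13, "rx": 0, "ry": 0, "rz": 0, "hand": 1}, {"x": 0, "y": 0, "z": -0.13, "rx": 0, "ry": 0, "rz": 0, "hand": 1}, {"x": 0, "y": 0, "z": -0.13, "rx": 0, "ry": 0, "rz": 0, "hand": 1}, {"x": 0, "y": 0, "z": -0.13, "rx": 0, "ry": 0, "rz": 0, "hand": 1}]'

```text
time_s: 19.08
ee_pos: [0.5617, 0.2005, 0.1518]
ee_rot: [[0.799, -0.602, -0.001], [-0.602, -0.799, -0.0], [-0.0, 0.001, -1.0]]
ft_force: [-0.7, -0.3, -0.9]
gripper_width: 0.0465
grasp_force: 45.4
```

```bash
python3 - <<'E'
from h import *
w=cap('wrist');s=cap('side')
a=cv2.resize(s['img'][150:320,150:312],(400,420),interpolation=cv2.INTER_CUBIC)
cv2.imwrite('pics/m7.png',np.hstack([w['img'][:,80:480],a])[:,:,::-1])
E
```

```text
(no output)
```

View pics/m7.png

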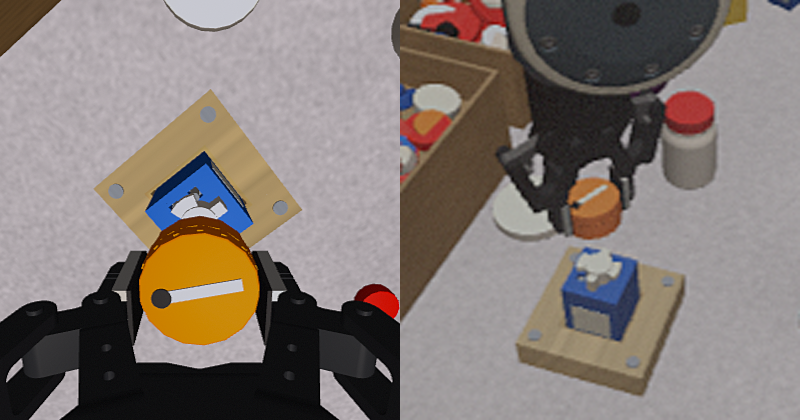

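The cap is held level in the gripper about 7 cm up, directly above the canister. The canister is still seated in the pocket with its white neck bare. Handing in.

```bash
python3 -c "
from station import env
print(env.sign_off())"
```

```text
the job is handed in; nothing more can be done
None
```

The canister is seated in the holder and the cap came off after one wrong-way try; I handed the job in at about 19 s with the cap held level about 7 cm above where it sat (no verdict was returned).

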